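# Find the engraving stand's locating hole by feel and seat the pin

## Task

Set up the engraving stand: take the brass-gripped locating pin out of its wooden rest, set its tip down lightly on the black work plate near one end of the plate's window and slide it along the middle of the window until it drops into the unmarked blind hole. Then push it gently home until its collar sits flush on the plate, let go and leave it standing there. Never press hard, and leave the cup, the phone, the ring dish and the power unit alone.

Things in the scene. Friction and masses are not known exactly. Their poses are not given: they have to be found in the camera images.
- stand: Engraving stand, a fixed aluminium frame 84 x 160 mm, 41 mm high; origin at the centre of its underside. In its window lies a black plate with one unmarked blind hole, 12 mm in diameter, 2 mm chamfer, 16 mm deep, its centre on the window's middle line (x = 0) at an unknown y between -18 and +18 mm, new each time. The plate's ends are hidden under the frame.
- plate_mid (a point): Middle of the stand's window, on the plate's top face, 36 mm above the table, 5 mm below the frame's rim. y runs along the long side, x across, z up. Window: x from -24 to +24 mm, y from -40 to +40 mm; this point stays still. The plate floats on springs: under a push it gives from about 5 N, 1.2 N per mm, stops hard after 6 mm, and comes back up by itself.
- pin_grip (a point): Centre of the square brass grip of the loose locating pin (about 120 g, upright in the rest at the start). Grip 18 x 18 mm, 50 mm high, sides along x and y, z up the pin. Under it a steel collar, 22 mm in diameter, its underside 30 mm below this point; under that the round foot, 10 mm in diameter, 14 mm long, 2 mm chamfer. The tip lies 44 mm below this point.
- pin_tip (a point): The end of the pin's foot, on the axis.
- rest: Fixed light wooden rest block, 70 x 70 x 30 mm, origin at the centre of its underside; the pin's foot stands in a loose 15 mm hole at its centre, the collar on its top face.
- cup: Paper cup, 76 mm across the rim, 95 mm high, origin at the centre of its underside; bystander, left or right of the stand.
- phone: Phone lying flat, 146 x 71 x 8 mm, origin at the centre of its underside; bystander.
- dish: White ring dish, 90 mm across, 18 mm high, origin at the centre of its underside; bystander.
- power_unit: Black engraver power unit with a handpiece in its cradle, 150 x 200 x 155 mm, fixed; origin at the centre of its underside; bystander.

How it is judged:
On the way, in this order (a step that is already met when the one before it is completed fails the run):
1. the pin's tip is resting on the plate in the window, clear of the stretch where the hole can be (x of pin_tip in the frame of plate_mid between -0.018 and 0.018 m and (y of pin_tip in the frame of plate_mid below -0.02 m or y of pin_tip in the frame of plate_mid above 0.02 m) and y of pin_tip in the frame of plate_mid between -0.042 and 0.042 m and z of pin_tip in the frame of plate_mid between -0.008 and 0.002 m and contact force between pin and stand above 0.5 N), for 0.1 s.
2. the pin is home in the hole, its collar on the plate (z of pin_tip in the frame of plate_mid below -0.012 m and angle between pin_tip's own z axis and vertical below 0.08 rad and horizontal distance between pin_tip and plate_mid below 0.025 m), for 0.1 s.
At the end, for the whole second after the job is handed in: The pin stands in the plate's hole, its tip at least 12 mm below the plate's top face (collar within 2 mm of flush), upright within 0.08 rad, within 25 mm of the window's middle, at rest and released (all of step 2 and z of pin_tip in the frame of plate_mid above -0.017 m and linear speed of pin below 0.02 m/s); the robot touches nothing.
It fails at once if the pin is pressed against the stand with more than 25 N (contact force between pin and stand above 25 N).
It fails at once if the robot's fingers or arm press on the stand with more than 10 N (contact force between any of the fingers, the arm and stand above 10 N).
It fails at once if the cup is moved by more than 15 mm or tipped (distance of cup from where it was at the start of the episode above 0.015 m or angle between cup's own z axis and vertical above 0.3 rad).
It fails at once if the phone or the ring dish is moved by more than 15 mm (distance of any of phone, dish from where it was at the start of the episode above 0.015 m).
It fails at once if the power unit is touched with more than 5 N (contact force between any of the arm, the fingers, pin and power_unit above 5 N).
It also fails if it takes over 67 s, if anything falls off the work surface, if the arm or the gripper's body presses on something with over 40 N, if the wrist force passes 120 N, or if a joint passes its speed limit or range.

## Robot

A 6-joint arm with a two-finger parallel gripper is mounted at the origin on the work surface. World frame = base frame: x ahead of the robot, y to its left, z up, the work surface at z = 0. Lengths are in m, angles in rad, forces in N, time in s.
With the tool pointing down it reaches from about 0.25 to 0.725 m from the base axis. Payload 4 kg.
Tool frame: the origin (TCP) lies on the centre line of the jaws, within the pads' length; the fingertips stand 14 mm ahead of it and the grasp point (between the pads) lies 5 mm behind it; z points along the fingers, x is the direction in which the jaws open and shut, and the axes are right-handed (so a half turn about z gives the same grasp; the last joint's range is limited). The gripper opens to 85 mm and grips with 20 to 120 N. Pads are 22 mm wide; open, the fingers measure 114 mm over their backs; the gripper's body (76 mm by 85 mm) begins 54 mm behind the grasp point. The pads swing forward as they close: fully open they stand 13 mm farther back than shut.
Start: joints at [1.199, 0.241, 0.005, 1.335, 0, 1.571], TCP at [0.182, 0.466, 0.245] pointing down, gripper open.
Joint ranges: [-2.72, 2.72], [-1.05, 1.87], [-1.09, 1.28], [-1.99, 2.15], [-1.42, 1.44], [-3.14, 3.14]. Speed limits (rad/s): [2.79, 2.79, 3.14, 3.14, 3.14, 3.14].

## Interface

Orientations are given as a unit quaternion [x, y, z, w].
In Python, from workcell import bot gives the robot as it stands.
- The arm moves only by the tool play_rows, never from a script. Its argument "motion" is a list of rows, each an object with "fingers": the closure, from -1 (fully open) to 1 (shut), so that 0 is half open; "translation": the shift along the tool's x, y, z in cm, a list of three; "roll": the turn about the tool's z in degrees. A call has 1 to 20 rows; each row is the pose to reach, as a shift and turn from the pose commanded when the call began, along the tool's axes at that moment; what a row does not reach only later rows make up. A row lasts 1/12 s, in which the tool goes at most 41.7 mm and 7.16 degrees, less where a joint would pass 70% of its speed; a pose out of reach is approached as far as the arm can. A call with a gripper value outside its range is refused whole. The fingers move at their own pace and stop on an object; the grip force is fixed at half the most. Time passes only in rows, so rows that repeat a pose let the fingers close. It gives the time, the measured TCP pose, the force and the opening at its end, in the units of the state.
- bot.get_obs(): the state, without advancing time (a new reading comes with each control period).
- bot.camera(name): name is "side" or "top"; returns a dict with "pixels" (384x512x3 uint8, red, green, blue), "intrinsics" (3x3 intrinsics, pixels), "world_to_cam" (4x4, takes a point from world to camera coordinates). Camera axes: x right, y down, z forward; pixel columns grow to the right and rows downward; lengths in m; the calibration is good to about 2 mm. A picture is of the moment at which its call begins. There is no depth.
- bot.job_done(): hands the job in, once; it reports no verdict.
The state is a dict: "clock": time; "joint_pos": joint angles; "joint_vel": joint speeds; "tau": joint torques, N m; "eef_pos": TCP position; "tool_rot": TCP orientation; "ft_force": force on the tool from outside, world axes, zero at the start; "ft_torque": the same for the moment, N m; "grip_width": finger opening in m.
Only numpy, scipy, OpenCV 4.12 (cv2) and the standard library are available. Lean on these libraries where they do the work, as an engineer would, in place of code of your own. Each camera call takes 0.05 s, during which the arm holds its last target. There are 200 camera calls.

## Working session

There is one attempt and no reset: what is moved stays moved. The work goes in short steps, Python scripts to look and compute and a tool call to move; the robot and the scene stay as the last step left them, time stands still between calls to the robot, and variables do not carry over. Pictures are saved under pics/ and viewed, about 8 in all and at most 12, crops included, and the job is handed in when it is done.

Besides the shell and the picture viewer there is one more tool, called after "Emit:" by a JSON object that holds its "op" and its "data", one argument or row to a line. play_rows: Moves the arm, as the interface text tells. Its arguments: {"type":"object","properties":{"motion":{"type":"array","items":{"type":"object","properties":{"fingers":{"type":"number"},"translation":{"type":"array","items":{"type":"number"}},"roll":{"type":"number"}}}}},"required":["motion"]}

```bash
mkdir -p pics
cat > h.py <<'E'
import numpy as np, cv2
from workcell import bot
def ray(c,u,v):
    K=np.array(c["intrinsics"]);T=np.array(c["world_to_cam"]);R=T[:3,:3];o=-R.T@T[:3,3]
    return o,R.T@np.linalg.inv(K)@np.array([u,v,1.])
def at_z(c,u,v,z):
    o,d=ray(c,u,v);return o+d*(z-o[2])/d[2]
def proj(c,p):
    q=np.array(c["world_to_cam"])@np.append(p,1);q=np.array(c["intrinsics"])@q[:3];return q[:2]/q[2]
E
python3 - <<'E'
from h import *
import pickle
o=bot.get_obs();print({k:np.round(v,3).tolist() for k,v in o.items()})
cs={n:bot.camera(n) for n in("top","side")}
pickle.dump(cs,open("c0.pkl","wb"))
for n,c in cs.items():
    cv2.imwrite(f"pics/{n}0.png",cv2.cvtColor(cv2.resize(c["pixels"],(800,600),interpolation=cv2.INTER_CUBIC),cv2.COLOR_RGB2BGR))
    print(n,np.round(c["intrinsics"],1).tolist(),np.round(c["world_to_cam"],3).tolist())
E
```

```text
{'clock': 0.0, 'joint_pos': [1.199, 0.241, 0.004, 1.335, 0.0, 1.571], 'joint_vel': [0.001, -0.001, -0.001, 0.001, -0.002, 0.0], 'tau': [-0.001, -37.232, 25.241, 0.017, 0.0, 0.0], 'eef_pos': [0.181, 0.465, 0.244], 'tool_rot': [0.826, 0.564, -0.001, 0.001], 'ft_force': [0.363, -0.061, -0.165], 'ft_torque': [0.006, -0.031, 0.05], 'grip_width': 0.085}
top [[378.5, 0.0, 256.8], [0.0, 378.5, 188.1], [0.0, 0.0, 1.0]] [[-0.02, -0.999, -0.037, -0.098], [-0.994, 0.024, -0.103, 0.638], [0.104, 0.034, -0.994, 0.987], [0.0, 0.0, 0.0, 1.0]]
side [[366.6, 0.0, 253.4], [0.0, 366.6, 188.3], [0.0, 0.0, 1.0]] [[-0.8, -0.6, -0.009, 0.409], [-0.384, 0.523, -0.761, 0.376], [0.461, -0.605, -0.649, 0.614], [0.0, 0.0, 0.0, 1.0]]
```

View pics/top0.png

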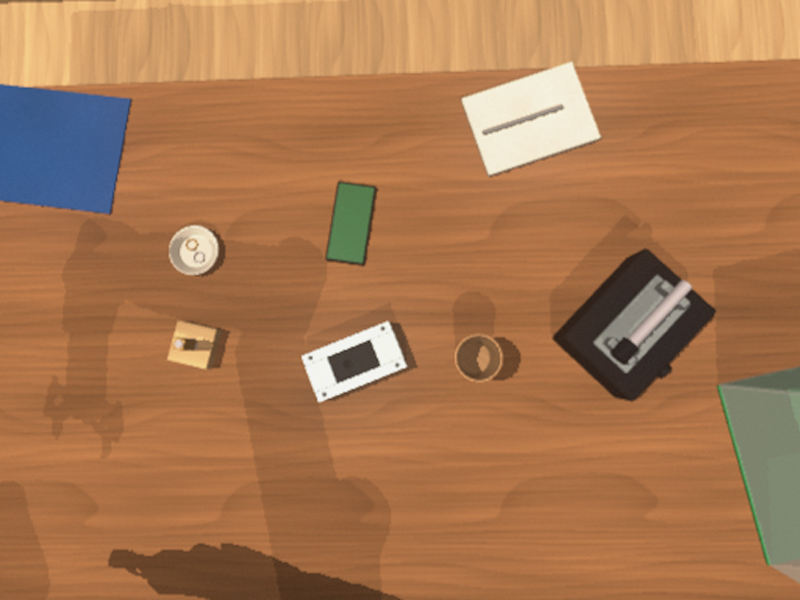

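View pics/side0.png

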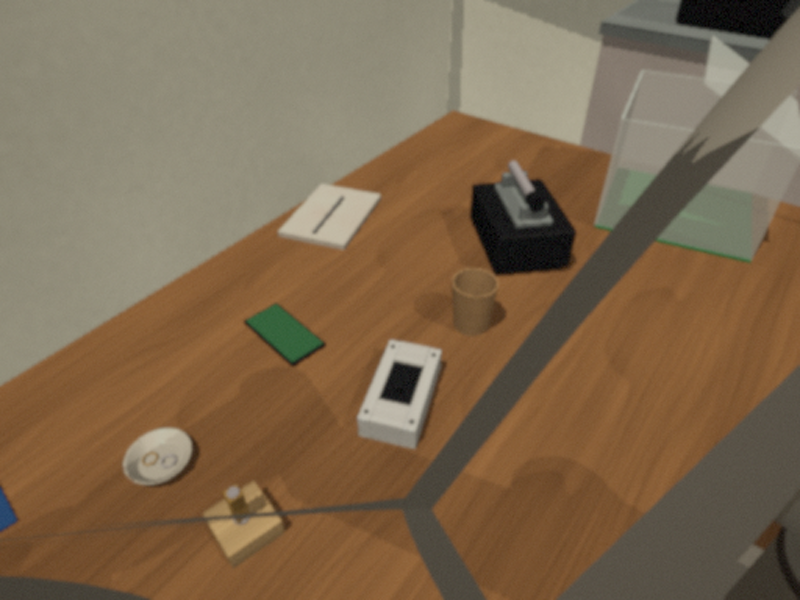

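The top view shows the rest at about (197,345), the stand at (355,361), the cup at (479,357), the dish at (194,250) and the phone at (351,223). The side view shows the pin upright at (237,505). I'll enlarge the rest and stand next.

Run:
```python
from h import *
import pickle
cs=pickle.load(open("c0.pkl","rb"))
t=cs["top"]["pixels"];s=cs["side"]["pixels"]
def crop(im,x,y,w,h,k): return cv2.resize(im[y:y+h,x:x+w],(w*k,h*k),interpolation=cv2.INTER_CUBIC)
a=crop(t,100,195,50,50,8);b=crop(t,185,195,50,75,8)
im=np.zeros((600,800,3),np.uint8)
im[:300,:400]=crop(t,100,200,50,50,8)[:300,:400]   # rest: u=100+X/8 v=200+Y/8
im[:300,400:]=crop(t,185,200,80,60,5)[:300,:400]     # stand: u=185+(X-400)/5
im[300:,:400]=crop(s,125,305,66,60,6)[:300,:396].repeat(1,0)[:, :396] if 0 else np.pad(crop(s,125,305,66,60,6)[:300,:396],((0,0),(0,4),(0,0)))[:300]
im[300:,400:]=crop(s,220,210,80,80,5)[:300]
cv2.imwrite("pics/crop0.png",im[:,:,::-1])
```

```text
(no output)
```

View pics/crop0.png

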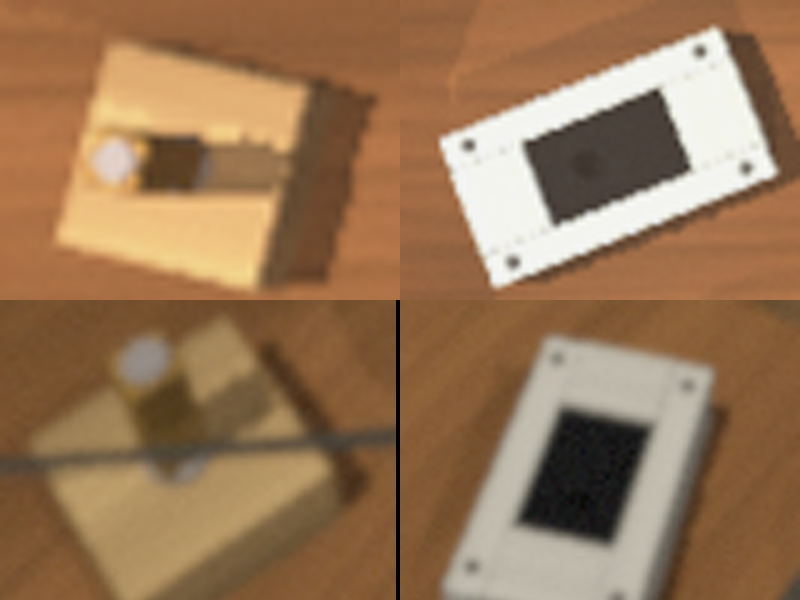

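The crop shows the rest's top-face corners at about (112,40), (315,88), (265,290) and (58,240), and the pin top at (115,162). The stand's rim corners are at (440,140), (718,28), (778,175) and (497,288). There is a faint dark spot on the plate at (587,163), probably the hole.

Run:
```python
from h import *
import pickle
cs=pickle.load(open("c0.pkl","rb"));c=cs["top"];s=cs["side"]
r=lambda x:np.round(x,4).tolist()
R=[at_z(c,100+(X+.5)/8-.5,200+(Y+.5)/8-.5,.03) for X,Y in[(112,40),(315,88),(265,290),(58,240)]]
print("rest",r(np.mean(R,0)),[r(p) for p in R]); 
e=R[1]-R[0];print("rest yaw deg",np.degrees(np.arctan2(e[1],e[0])), np.linalg.norm(e))
print("pin top",r(at_z(c,100+115/8,200+162/8,.085)))
f=lambda X,Y,z:at_z(c,185+(X-400)/5,200+Y/5,z)
S=[f(X,Y,.041) for X,Y in[(440,140),(718,28),(778,175),(497,288)]]
print("stand",r(np.mean(S,0)),[r(p) for p in S])
W=[f(X,Y,.036) for X,Y in[(525,142),(660,90),(690,170),(554,224)]]
print("window",r(np.mean(W,0)))
H=f(587,163,.036)
for ctr in(np.mean(S,0),):
    for a,b in((0,1),(3,2)):
        e=S[b]-S[a];print(np.degrees(np.arctan2(e[1],e[0])),np.linalg.norm(e))
    e=S[1]-S[0]+S[2]-S[3];e/=np.linalg.norm(e)
    print("hole",r(H),"along",(H-ctr)[:2]@e[:2],"acr",(H-ctr)[0]*e[1]-(H-ctr)[1]*e[0])
# side refine
g=lambda X,Y,z:at_z(s,220+(X-400)/5,210+(Y-300)/5,z)
print("side win",r(np.mean([g(X,Y,.036) for X,Y in[(562,408),(650,425),(612,542),(518,524)]],0)),"hole",r(g(578,500,.036)))
print("side pintop",r(at_z(s,125+145/6,305+60/6,.085)))
# cam positions, other objects
for n in cs:
  T=cs[n]["world_to_cam"];print(n,r(-T[:3,:3].T@T[:3,3]))
for n,u,v,z in(("cup",479,357,.095),("dish",194,250,.018),("phone",351,223,.008),("pu",630,330,.1)): print(n,r(at_z(c,u*.64,v*.64,z)))
p=c["pixels"][200:250,100:150];cv2.imwrite("pics/z.png",cv2.resize(cv2.convertScaleAbs(p[8:34,4:40],alpha=1.0),None,fx=20,fy=20,interpolation=cv2.INTER_NEAREST)[:,:,::-1])
```

```text
rest [0.5575, 0.2513, 0.03] [[0.6001, 0.278, 0.03], [0.5823, 0.208, 0.03], [0.5148, 0.2242, 0.03], [0.5329, 0.2952, 0.03]]
rest yaw deg -104.27163447333116 0.07221095132269975
pin top [0.5561, 0.252, 0.085]
stand [0.5215, -0.0307, 0.041] [[0.5324, 0.0586, 0.041], [0.5886, -0.09, 0.041], [0.5106, -0.1202, 0.041], [0.4545, 0.0286, 0.041]]
window [0.522, -0.0297, 0.036]
-69.30067615441082 0.158827061396642
-69.35874990336069 0.15904396177931038
hole [0.5187, -0.0189, 0.036] along -0.012098642829050116 acr -0.0015949114093309642
side win [0.5235, -0.032, 0.036] hole [0.5168, -0.0168, 0.036]
side pintop [0.5566, 0.2519, 0.085]
top [0.5302, -0.1473, 1.0428]
side [0.1881, 0.42, 0.6879]
cup [0.5255, -0.236, 0.095]
dish [0.7244, 0.2556, 0.018]
phone [0.7677, -0.0242, 0.008]
pu [0.563, -0.4732, 0.1]
```

View pics/z.png

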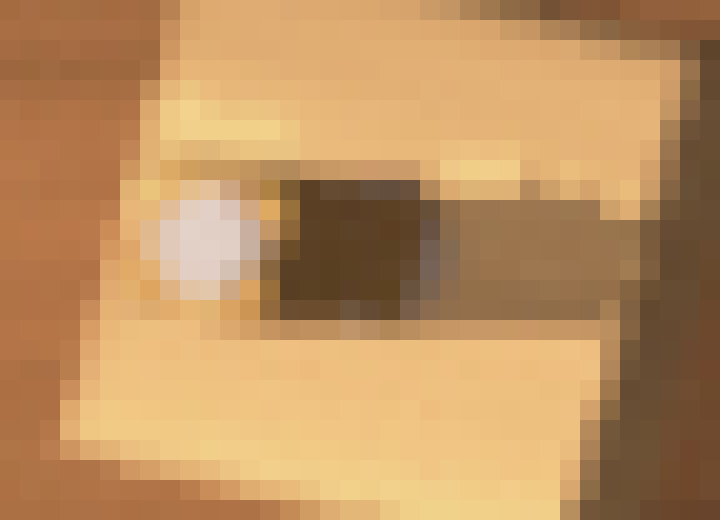

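The grip edge runs parallel to the rest's edge, so the pin's yaw is about -14° mod 90. Next I'll work out the moves.

```bash
cat >> h.py <<'E'
from scipy.spatial.transform import Rotation as Ro
def go(p,yaw=None):
    o=bot.get_obs();R=Ro.from_quat(o["tool_rot"]).as_matrix()
    y=np.degrees(np.arctan2(R[1,0],R[0,0]))
    print("t",round(o["clock"],2),"pos",np.round(o["eef_pos"],4),"yaw",y.round(2),"tilt",np.degrees(np.arccos(-R[2,2])).round(2),"F",np.round(o["ft_force"],2),"w",round(o["grip_width"],4))
    print("shift cm",np.round(R.T@(np.array(p)-o["eef_pos"])*100,2),"roll",None if yaw is None else round((y-yaw+180)%360-180,1))
E
python3 -c "
from h import *
go([.5565,.252,.14],75.7)"
```

```text
t 0.1 pos [0.1814 0.4653 0.2445] yaw 68.7 tilt 0.11 F [ 0.06  0.31 -0.45] w 0.0858
shift cm [-6.23 42.69 10.46] roll -7.0
```

Emit:
{"op": "play_rows", "data": {
  "motion": [
    {"fingers": -1,"translation": [-2,14,3],"roll": -3},
    {"fingers": -1,"translation": [-4,28,6],"roll": -7},
    {"fingers": -1,"translation": [-6.2,42.7,10.4],"roll": -7},
    {"fingers": -1,"translation": [-6.2,42.7,10.4],"roll": -7},
    {"fingers": -1,"translation": [-6.2,42.7,10.4],"roll": -7},
    {"fingers": -1,"translation": [-6.2,42.7,10.4],"roll": -7},
    {"fingers": -1,"translation": [-6.2,42.7,10.4],"roll": -7},
    {"fingers": -1,"translation": [-6.2,42.7,10.4],"roll": -7},
    {"fingers": -1,"translation": [-6.2,42.7,10.4],"roll": -7},
    {"fingers": -1,"translation": [-6.2,42.7,10.4],"roll": -7},
    {"fingers": -1,"translation": [-6.2,42.7,10.4],"roll": -7},
    {"fingers": -1,"translation": [-6.2,42.7,10.4],"roll": -7},
    {"fingers": -1,"translation": [-6.2,42.7,10.4],"roll": -7},
    {"fingers": -1,"translation": [-6.2,42.7,10.4],"roll": -7},
    {"fingers": -1,"translation": [-6.2,42.7,10.4],"roll": -7},
    {"fingers": -1,"translation": [-6.2,42.7,10.4],"roll": -7}
  ]
}}

```text
clock: 1.43
eef_pos: [0.556, 0.254, 0.1419]
tool_rot: [0.789, 0.614, 0.0, -0.0]
ft_force: [-0.5, -0.0, 0.5]
grip_width: 0.0856
```

```bash
python3 -c "
from h import *
go([.5565,.252,.061],75.7)
ims=[]
for n,(x,y,w,h) in (('top',(70,170,110,110)),('side',(80,230,180,150))):
    c=bot.camera(n);ims.append(cv2.resize(c['pixels'][y:y+h,x:x+w],(400,int(400*h/w)),interpolation=cv2.INTER_CUBIC))
H=max(i.shape[0] for i in ims);ims=[np.pad(i,((0,H-i.shape[0]),(0,0),(0,0))) for i in ims]
cv2.imwrite('pics/above.png',np.hstack(ims)[:,:,::-1])"
```

```text
t 1.43 pos [0.556  0.254  0.1419] yaw 75.81 tilt 0.02 F [-0.54 -0.02  0.55] w 0.0856
shift cm [-0.19  0.09  8.09] roll 0.1
```

View pics/above.png

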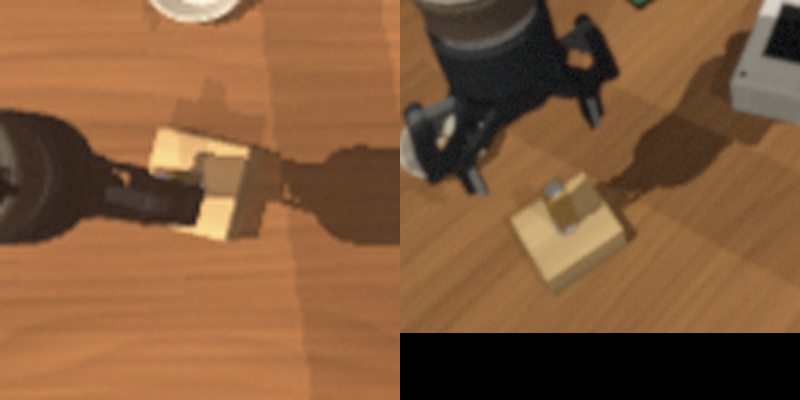

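Picture 5 of 12: the fingers straddle the pin, which is at about (165,175) in the top crop and (560,205) in the side crop. Next I'll descend and close.

Emit:
{"op": "play_rows", "data": {
  "motion": [
    {"fingers": -1,"translation": [-0.2,0.1,3],"roll": 0},
    {"fingers": -1,"translation": [-0.2,0.1,6],"roll": 0},
    {"fingers": -1,"translation": [-0.2,0.1,8],"roll": 0},
    {"fingers": -1,"translation": [-0.2,0.1,8],"roll": 0},
    {"fingers": -1,"translation": [-0.2,0.1,8],"roll": 0},
    {"fingers": 0,"translation": [-0.2,0.1,8],"roll": 0},
    {"fingers": 0.2,"translation": [-0.2,0.1,8],"roll": 0},
    {"fingers": 0.4,"translation": [-0.2,0.1,8],"roll": 0},
    {"fingers": 0.5,"translation": [-0.2,0.1,8],"roll": 0},
    {"fingers": 0.6,"translation": [-0.2,0.1,8],"roll": 0},
    {"fingers": 0.8,"translation": [-0.2,0.1,8],"roll": 0},
    {"fingers": 1,"translation": [-0.2,0.1,8],"roll": 0},
    {"fingers": 1,"translation": [-0.2,0.1,8],"roll": 0},
    {"fingers": 1,"translation": [-0.2,0.1,8],"roll": 0},
    {"fingers": 1,"translation": [-0.2,0.1,8],"roll": 0},
    {"fingers": 1,"translation": [-0.2,0.1,8],"roll": 0}
  ]
}}

```text
clock: 2.87
eef_pos: [0.5579, 0.2509, 0.0622]
tool_rot: [0.79, 0.614, 0.001, 0.0]
ft_force: [-0.5, -0.9, 5.0]
grip_width: 0.0172
```

```bash
python3 -c "
from h import *
go([.5565,.252,.061],75.7)"
```

```text
t 2.87 pos [0.5579 0.2509 0.0622] yaw 75.69 tilt 0.08 F [-0.55 -0.92  4.96] w 0.0172
shift cm [ 0.07 -0.16  0.12] roll -0.0
```

Emit:
{"op": "play_rows", "data": {
  "motion": [
    {"fingers": 1,"translation": [0,0,-1],"roll": 0},
    {"fingers": 1,"translation": [0,0,-3],"roll": 0},
    {"fingers": 1,"translation": [0,0,-6],"roll": 0},
    {"fingers": 1,"translation": [0,0,-8],"roll": 0},
    {"fingers": 1,"translation": [0,0,-8],"roll": 0},
    {"fingers": 1,"translation": [0,0,-8],"roll": 0},
    {"fingers": 1,"translation": [0,0,-8],"roll": 0}
  ]
}}

```text
clock: 3.45
eef_pos: [0.5567, 0.2504, 0.1402]
tool_rot: [0.79, 0.614, -0.001, -0.0]
ft_force: [-0.1, -0.1, -0.6]
grip_width: 0.0173
```

```bash
python3 -c "
from h import *
go([.5121,-.0038,.115],110.7)"
```

```text
t 3.45 pos [0.5567 0.2504 0.1402] yaw 75.7 tilt 0.11 F [-0.09 -0.06 -0.62] w 0.0173
shift cm [-25.73   1.97   2.55] roll -35.0
```

Emit:
{"op": "play_rows", "data": {
  "motion": [
    {"fingers": 1,"translation": [-2,0.2,0],"roll": -3},
    {"fingers": 1,"translation": [-5,0.4,0],"roll": -7},
    {"fingers": 1,"translation": [-8,0.6,0],"roll": -12},
    {"fingers": 1,"translation": [-11,0.8,0],"roll": -17},
    {"fingers": 1,"translation": [-14,1.0,0],"roll": -22},
    {"fingers": 1,"translation": [-17,1.3,0],"roll": -27},
    {"fingers": 1,"translation": [-20,1.5,0],"roll": -31},
    {"fingers": 1,"translation": [-23,1.8,0],"roll": -35},
    {"fingers": 1,"translation": [-25,1.9,0],"roll": -35},
    {"fingers": 1,"translation": [-25.7,2.0,1],"roll": -35},
    {"fingers": 1,"translation": [-25.7,2.0,2.5],"roll": -35},
    {"fingers": 1,"translation": [-25.7,2.0,2.5],"roll": -35},
    {"fingers": 1,"translation": [-25.7,2.0,2.5],"roll": -35},
    {"fingers": 1,"translation": [-25.7,2.0,2.5],"roll": -35}
  ]
}}

```text
clock: 4.62
eef_pos: [0.5129, -0.0025, 0.1156]
tool_rot: [0.568, 0.823, -0.0, -0.001]
ft_force: [0.6, 0.4, -1.3]
grip_width: 0.0174
```

```bash
python3 -c "
from h import *
go([.5121,-.0038,.087],110.7)
ims=[]
for n,(x,y,w,h) in (('top',(185,180,90,90)),('side',(190,150,130,130))):
    c=bot.camera(n);ims.append(cv2.resize(c['pixels'][y:y+h,x:x+w],(400,400),interpolation=cv2.INTER_CUBIC))
cv2.imwrite('pics/over.png',np.hstack(ims)[:,:,::-1])"
```

```text
t 4.62 pos [ 0.5129 -0.0025  0.1156] yaw 110.75 tilt 0.1 F [ 0.58  0.41 -1.27] w 0.0174
shift cm [-0.09 -0.12  2.86] roll 0.1
```

View pics/over.png

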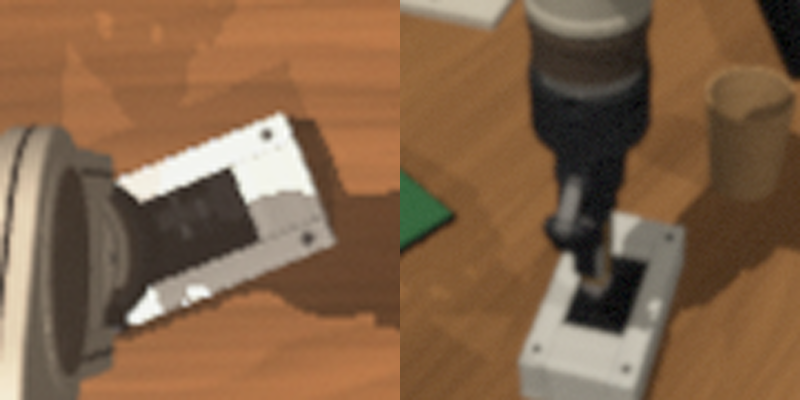

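Picture 6 of 12: the pin is over the near end of the window, with its tip at about (597,293) in the side crop, clear of the frame. Next I'll lower it most of the way.

Emit:
{"op": "play_rows", "data": {
  "motion": [
    {"fingers": 1,"translation": [-0.1,-0.1,1],"roll": 0},
    {"fingers": 1,"translation": [-0.1,-0.1,2],"roll": 0},
    {"fingers": 1,"translation": [-0.1,-0.1,2.8],"roll": 0},
    {"fingers": 1,"translation": [-0.1,-0.1,2.8],"roll": 0},
    {"fingers": 1,"translation": [-0.1,-0.1,2.8],"roll": 0},
    {"fingers": 1,"translation": [-0.1,-0.1,2.8],"roll": 0}
  ]
}}

```text
clock: 5.22
eef_pos: [0.5127, -0.0045, 0.0882]
tool_rot: [0.569, 0.823, -0.0, -0.0]
ft_force: [0.9, -0.3, -0.8]
grip_width: 0.0175
```

```bash
python3 -c "
from h import *
go([.5121,-.0038,.082],110.7)
c=bot.camera('side')
p=bot.get_obs()['eef_pos'];print('proj tip',proj(c,p-[0,0,.0462]))
cv2.imwrite('pics/near.png',cv2.resize(c['pixels'][205:280,220:295],(600,600),interpolation=cv2.INTER_CUBIC)[:,:,::-1])"
```

```text
t 5.22 pos [ 0.5127 -0.0045  0.0882] yaw 110.7 tilt 0.02 F [ 0.87 -0.26 -0.79] w 0.0175
shift cm [ 0.09 -0.03  0.62] roll -0.0
proj tip [253.67992525 252.3651936 ]
```

View pics/near.png

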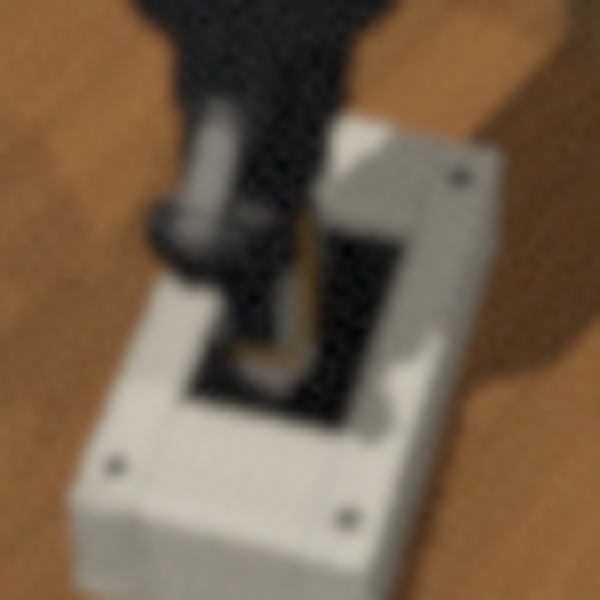

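Picture 7 of 12: the pin stands over the near end, with its collar at about (275,370), in agreement with the projected tip at (270,379). Next I'll feel for contact.

Emit:
{"op": "play_rows", "data": {
  "motion": [
    {"fingers": 1,"translation": [0.1,0,0.2],"roll": 0},
    {"fingers": 1,"translation": [0.1,0,0.35],"roll": 0},
    {"fingers": 1,"translation": [0.1,0,0.45],"roll": 0},
    {"fingers": 1,"translation": [0.1,0,0.5],"roll": 0},
    {"fingers": 1,"translation": [0.1,0,0.5],"roll": 0},
    {"fingers": 1,"translation": [0.1,0,0.5],"roll": 0}
  ]
}}

```text
clock: 5.77
eef_pos: [0.5124, -0.0036, 0.0833]
tool_rot: [0.569, 0.823, 0.0, 0.0]
ft_force: [0.4, -0.0, -1.7]
grip_width: 0.017
```

Emit:
{"op": "play_rows", "data": {
  "motion": [
    {"fingers": 1,"translation": [0,0,0.1],"roll": 0},
    {"fingers": 1,"translation": [0,0,0.1],"roll": 0},
    {"fingers": 1,"translation": [0,0,0.1],"roll": 0}
  ]
}}

```text
clock: 6.02
eef_pos: [0.5123, -0.0036, 0.0823]
tool_rot: [0.569, 0.823, -0.0, -0.0]
ft_force: [-0.4, -0.6, -0.7]
grip_width: 0.0175
```

Emit:
{"op": "play_rows", "data": {
  "motion": [
    {"fingers": 1,"translation": [0,0,0.1],"roll": 0},
    {"fingers": 1,"translation": [0,0,0.1],"roll": 0},
    {"fingers": 1,"translation": [0,0,0.1],"roll": 0}
  ]
}}

```text
clock: 6.27
eef_pos: [0.5126, -0.0035, 0.0819]
tool_rot: [0.569, 0.823, 0.0, 0.0]
ft_force: [-1.9, -0.2, 5.7]
grip_width: 0.0177
```

Emit:
{"op": "play_rows", "data": {
  "motion": [
    {"fingers": 1,"translation": [0,0,0.05],"roll": 0},
    {"fingers": 1,"translation": [0,0,0.05],"roll": 0},
    {"fingers": 1,"translation": [0,0,0.05],"roll": 0}
  ]
}}

```text
clock: 6.52
eef_pos: [0.5125, -0.0035, 0.0812]
tool_rot: [0.569, 0.823, 0.0, 0.0]
ft_force: [-1.3, 1.5, 4.9]
grip_width: 0.0173
```

Contact at TCP z of about 0.082 m, with 5–6 N. Next I'll slide along the window (tool -x).

Emit:
{"op": "play_rows", "data": {
  "motion": [
    {"fingers": 1,"translation": [-0.15,0,0],"roll": 0},
    {"fingers": 1,"translation": [-0.3,0,0],"roll": 0},
    {"fingers": 1,"translation": [-0.45,0,0],"roll": 0},
    {"fingers": 1,"translation": [-0.6,0,0],"roll": 0},
    {"fingers": 1,"translation": [-0.75,0,0],"roll": 0},
    {"fingers": 1,"translation": [-0.9,0,0],"roll": 0},
    {"fingers": 1,"translation": [-0.9,0,0],"roll": 0}
  ]
}}

```text
clock: 7.1
eef_pos: [0.5162, -0.0113, 0.0814]
tool_rot: [0.568, 0.823, 0.001, 0.0]
ft_force: [-1.5, 1.2, 5.4]
grip_width: 0.0173
```

Emit:
{"op": "play_rows", "data": {
  "motion": [
    {"fingers": 1,"translation": [-0.1,0,0],"roll": 0},
    {"fingers": 1,"translation": [-0.2,0,0],"roll": 0},
    {"fingers": 1,"translation": [-0.2,0,0],"roll": 0}
  ]
}}

```text
clock: 7.35
eef_pos: [0.5169, -0.0131, 0.0814]
tool_rot: [0.568, 0.823, 0.001, 0.0]
ft_force: [-0.9, 1.9, 5.0]
grip_width: 0.0174
```

Emit:
{"op": "play_rows", "data": {
  "motion": [
    {"fingers": 1,"translation": [-0.1,0,0],"roll": 0},
    {"fingers": 1,"translation": [-0.2,0,0],"roll": 0},
    {"fingers": 1,"translation": [-0.2,0,0],"roll": 0}
  ]
}}

```text
clock: 7.6
eef_pos: [0.5176, -0.015, 0.0814]
tool_rot: [0.568, 0.823, 0.001, 0.0]
ft_force: [-1.7, 2.2, 4.6]
grip_width: 0.0176
```

Emit:
{"op": "play_rows", "data": {
  "motion": [
    {"fingers": 1,"translation": [-0.1,0,0],"roll": 0},
    {"fingers": 1,"translation": [-0.1,0,0],"roll": 0},
    {"fingers": 1,"translation": [-0.1,0,0],"roll": 0}
  ]
}}

```text
clock: 7.85
eef_pos: [0.5177, -0.0171, 0.0807]
tool_rot: [0.569, 0.823, -0.0, 0.001]
ft_force: [0.2, -0.7, 0.7]
grip_width: 0.0173
```

Emit:
{"op": "play_rows", "data": {
  "motion": [
    {"fingers": 1,"translation": [-0.1,0,0],"roll": 0},
    {"fingers": 1,"translation": [-0.1,0,0],"roll": 0},
    {"fingers": 1,"translation": [-0.1,0,0],"roll": 0}
  ]
}}

```text
clock: 8.1
eef_pos: [0.5176, -0.018, 0.0804]
tool_rot: [0.569, 0.823, -0.0, 0.0]
ft_force: [0.9, -0.3, -1.3]
grip_width: 0.0174
```

Emit:
{"op": "play_rows", "data": {
  "motion": [
    {"fingers": 1,"translation": [-0.1,0,0],"roll": 0},
    {"fingers": 1,"translation": [-0.1,0,0],"roll": 0},
    {"fingers": 1,"translation": [-0.1,0,0],"roll": 0}
  ]
}}

```text
clock: 8.35
eef_pos: [0.5177, -0.0186, 0.0805]
tool_rot: [0.569, 0.823, -0.0, -0.0]
ft_force: [0.3, -0.0, -0.9]
grip_width: 0.0175
```

The force dropped at the predicted hole position. Next I'll push down in small steps.

Emit:
{"op": "play_rows", "data": {
  "motion": [
    {"fingers": 1,"translation": [0,0,0.1],"roll": 0},
    {"fingers": 1,"translation": [0,0,0.2],"roll": 0},
    {"fingers": 1,"translation": [0,0,0.2],"roll": 0},
    {"fingers": 1,"translation": [0,0,0.2],"roll": 0}
  ]
}}

```text
clock: 8.68
eef_pos: [0.5182, -0.0186, 0.0787]
tool_rot: [0.569, 0.823, 0.0, 0.0]
ft_force: [1.2, -1.3, -0.8]
grip_width: 0.0171
```

Emit:
{"op": "play_rows", "data": {
  "motion": [
    {"fingers": 1,"translation": [0,0,0.1],"roll": 0},
    {"fingers": 1,"translation": [0,0,0.2],"roll": 0},
    {"fingers": 1,"translation": [0,0,0.2],"roll": 0},
    {"fingers": 1,"translation": [0,0,0.2],"roll": 0}
  ]
}}

```text
clock: 9.02
eef_pos: [0.5182, -0.0186, 0.0768]
tool_rot: [0.569, 0.823, 0.0, 0.0]
ft_force: [1.1, -0.2, -1.2]
grip_width: 0.0169
```

It enters freely. Next I'll continue down toward TCP z of about 0.0685.

Emit:
{"op": "play_rows", "data": {
  "motion": [
    {"fingers": 1,"translation": [0,0,0.1],"roll": 0},
    {"fingers": 1,"translation": [0,0,0.2],"roll": 0},
    {"fingers": 1,"translation": [0,0,0.3],"roll": 0},
    {"fingers": 1,"translation": [0,0,0.4],"roll": 0},
    {"fingers": 1,"translation": [0,0,0.4],"roll": 0},
    {"fingers": 1,"translation": [0,0,0.4],"roll": 0}
  ]
}}

```text
clock: 9.52
eef_pos: [0.5182, -0.0186, 0.0727]
tool_rot: [0.569, 0.823, 0.0, 0.0]
ft_force: [2.6, -0.2, -1.4]
grip_width: 0.017
```

Emit:
{"op": "play_rows", "data": {
  "motion": [
    {"fingers": 1,"translation": [0,0,0.1],"roll": 0},
    {"fingers": 1,"translation": [0,0,0.2],"roll": 0},
    {"fingers": 1,"translation": [0,0,0.3],"roll": 0},
    {"fingers": 1,"translation": [0,0,0.3],"roll": 0},
    {"fingers": 1,"translation": [0,0,0.3],"roll": 0}
  ]
}}

```text
clock: 9.93
eef_pos: [0.5182, -0.0186, 0.0697]
tool_rot: [0.569, 0.823, 0.0, 0.0]
ft_force: [2.4, -0.2, -2.4]
grip_width: 0.0172
```

Emit:
{"op": "play_rows", "data": {
  "motion": [
    {"fingers": 1,"translation": [0,0,0.1],"roll": 0},
    {"fingers": 1,"translation": [0,0,0.1],"roll": 0},
    {"fingers": 1,"translation": [0,0,0.1],"roll": 0}
  ]
}}

```text
clock: 10.18
eef_pos: [0.5182, -0.0186, 0.0688]
tool_rot: [0.569, 0.823, 0.0, 0.0]
ft_force: [2.2, -1.6, -1.6]
grip_width: 0.0171
```

Emit:
{"op": "play_rows", "data": {
  "motion": [
    {"fingers": 1,"translation": [0,0,0.1],"roll": 0},
    {"fingers": 1,"translation": [0,0,0.1],"roll": 0},
    {"fingers": 1,"translation": [0,0,0.1],"roll": 0}
  ]
}}

```text
clock: 10.43
eef_pos: [0.5182, -0.0185, 0.0681]
tool_rot: [0.569, 0.823, 0.0, 0.0]
ft_force: [1.5, -1.2, 2.8]
grip_width: 0.0175
```

The collar has reached the plate at the expected height, with about 4 N of added force. Next: a slight extra push, then release and retreat straight up.

Emit:
{"op": "play_rows", "data": {
  "motion": [
    {"fingers": 1,"translation": [0,0,0.05],"roll": 0},
    {"fingers": 1,"translation": [0,0,0.05],"roll": 0},
    {"fingers": 1,"translation": [0,0,0.05],"roll": 0}
  ]
}}

```text
clock: 10.68
eef_pos: [0.5182, -0.0185, 0.0677]
tool_rot: [0.569, 0.823, 0.0, 0.0]
ft_force: [1.9, -0.0, 5.2]
grip_width: 0.0175
```

Emit:
{"op": "play_rows", "data": {
  "motion": [
    {"fingers": 0.5,"translation": [0,0,0],"roll": 0},
    {"fingers": 0.3,"translation": [0,0,0],"roll": 0},
    {"fingers": 0,"translation": [0,0,0],"roll": 0},
    {"fingers": 0,"translation": [0,0,0],"roll": 0},
    {"fingers": 0,"translation": [0,0,0],"roll": 0},
    {"fingers": 0,"translation": [0,0,0],"roll": 0}
  ]
}}

```text
clock: 11.18
eef_pos: [0.5177, -0.0185, 0.067]
tool_rot: [0.569, 0.823, -0.0, -0.0]
ft_force: [0.7, -0.3, 0.4]
grip_width: 0.0426
```

Emit:
{"op": "play_rows", "data": {
  "motion": [
    {"fingers": 0,"translation": [0,0,-1],"roll": 0},
    {"fingers": 0,"translation": [0,0,-2.5],"roll": 0},
    {"fingers": 0,"translation": [0,0,-4.5],"roll": 0},
    {"fingers": 0,"translation": [0,0,-7],"roll": 0},
    {"fingers": 0,"translation": [0,0,-10],"roll": 0},
    {"fingers": 0,"translation": [0,0,-13],"roll": 0},
    {"fingers": 0,"translation": [0,0,-15],"roll": 0},
    {"fingers": 0,"translation": [0,0,-15],"roll": 0},
    {"fingers": 0,"translation": [0,0,-15],"roll": 0}
  ]
}}

```text
clock: 11.93
eef_pos: [0.519, -0.0186, 0.2195]
tool_rot: [0.569, 0.823, 0.001, 0.002]
ft_force: [0.1, -0.4, -1.6]
grip_width: 0.0426
```

```bash
python3 -c "
from h import *
go([.5121,-.0038,.082],110.7)
c=bot.camera('side')
b=np.array([.5178,-.0188,0])
for z in (.036,.041,.091): print(z,(proj(c,b+[0,0,z])-[220,190])*7)
cv2.imwrite('pics/end.png',cv2.resize(c['pixels'][190:275,220:305],(595,595),interpolation=cv2.INTER_CUBIC)[:,:,::-1])"
```

```text
t 11.93 pos [ 0.519  -0.0186  0.2195] yaw 110.7 tilt 0.25 F [ 0.15 -0.36 -1.55] w 0.0426
shift cm [ 1.65 -0.18 13.74] roll -0.0
0.036 [250.38579884 414.71708162]
0.041 [250.31711952 404.71242063]
0.091 [249.59987535 300.22996496]
```

View pics/end.png

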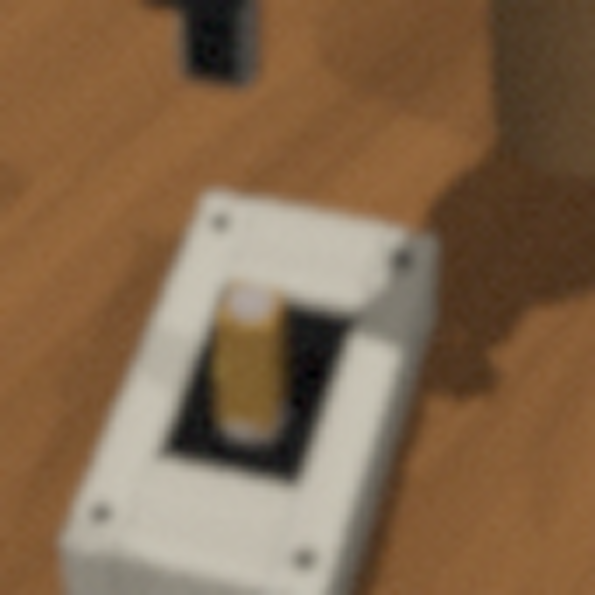

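Picture 8 of 12: the pin stands upright and free. Its top is at about (250,300), against (249.6,300.2) predicted for fully home. The collar is low on the plate at about (248,432), and the gripper is well clear. I'll let it settle and hand in.

Emit:
{"op": "play_rows", "data": {
  "motion": [
    {"fingers": 0,"translation": [0,0,0],"roll": 0},
    {"fingers": 0,"translation": [0,0,0],"roll": 0},
    {"fingers": 0,"translation": [0,0,0],"roll": 0}
  ]
}}

```text
clock: 12.23
eef_pos: [0.5173, -0.0185, 0.2161]
tool_rot: [0.569, 0.823, -0.001, -0.001]
ft_force: [0.1, 0.3, 0.6]
grip_width: 0.0427
```

```bash
python3 -c "
from workcell import bot
print(bot.job_done())"
```

```text
the job is handed in; nothing more can be done
None
```

The pin is standing in the plate's hole, released, and the job is handed in at about 12 s; no verdict was reported.

- **What I did:** I took the pin from the rest and set its tip down about 28 mm from the window's middle, with 5–6 N at the wrist. I then slid it about 11 mm along the middle line. The force fell away there, close to a faint dark spot I had taken for the hole in the first picture. I pushed it down until the collar touched, with about 5 N at the end, then opened the fingers and withdrew straight up.
- **Last checks:** The collar met the plate at a TCP height of about 68 mm, as calculated for fully home. In the last side picture the pin is upright, and its top is within about a pixel of the predicted home position. The gripper was about 15 cm above its release height.
- **Not checked:** I read force only at the end of each move, so short peaks in between were not seen, but no reading was above 6 N. I did not measure the cup, phone, dish and power unit again at the end; the planned path kept clear of them. No check failed or disagreed.

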